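# Plug the last screw hole in a deep box with sprung tongs

## Robot

A 6-joint arm with a two-finger parallel gripper is mounted at the origin on the work surface. World frame = base frame: x ahead of the robot, y to its left, z up, the work surface at z = 0. Lengths are in mm, angles in rad, forces in N, time in s.
With the tool pointing down it reaches from about 300 to 875 mm from the base axis. Payload 6.4 kg.
Tool frame: the origin (TCP) lies at the very end of the fingers, on their centre line; the grasp point (between the pads) lies 19 mm behind it (robot.grip_depth is the distance from the TCP to the grasp point, in mm); z points along the fingers, y is the line along which they close (so a half turn about z gives the same grasp; the last joint's range is limited). The gripper opens to 88 mm and grips with 3 to 60 N. Pads are 18 mm wide; open, the fingers measure 123 mm over their backs; the gripper's body (75 mm by 187 mm) begins 45 mm behind the grasp point.
Start: joints at [1.016, 0.181, 1.607, -0, 1.354, -0.206], TCP at [196.507, 540.394, 238.714] pointing down, gripper open.
Joint ranges: [-2.99, 2.99], [-0.89, 2.07], [0.3, 2.58], [-1.14, 4.28], [0, 2.63], [-3.12, 3.12]. Speed limits (rad/s): [2.57, 2.57, 3.01, 3.14, 3.14, 3.14].

## Interface

Orientations are given as a unit quaternion [w, x, y, z].
In Python, from plant import readout, capture, job, robot gives the robot as it stands.
- The arm moves only by the tool servo_tool, never from a script. Its argument "plan" is a list of rows, each a list of 3 entries, a list of its own where there are three numbers: the opening in per cent of the stroke, from 0 (shut) to 100 (fully open), then the shift along the tool's x, y, z in units of 60 mm (1.0 is 60 mm), then the turn about the tool's z in units of 5 degrees (1.0 is 5 degrees). A call has 1 to 12 rows; each row shifts and turns the commanded pose from where the row before left it, along the tool's axes as they then stand; what a row does not reach is not made up. A row lasts 1/8 s, in which the tool goes at most 62.5 mm and 10.7 degrees, less where a joint would pass 70% of its speed; a pose out of reach is approached as far as the arm can. A call is refused whole if a number of a shift passes 1 or a number of a turn 1, either way. A call with a gripper value outside its range is refused whole. The fingers move at their own pace and stop on an object; "force" is the grip in N (left out, the last holds). Time passes only in rows, so rows that do not move let the fingers close. It gives the time, the measured TCP pose, the force, the opening and the grip force at its end, in the units of the state.
- readout.sense(): the state, without advancing time (a new reading comes with each control period).
- capture(name): name is "scene" or "top" or "wrist"; returns a dict with "color" (400x640x3 uint8, red, green, blue), "intrinsics" (3x3 intrinsics, pixels), "R" (3x3) and "t" (3): a world point X has camera coordinates R X + t. Camera axes: x right, y down, z forward; pixel columns grow to the right and rows downward; lengths in mm; the calibration is good to about 2 mm. A picture is of the moment at which its call begins. There is no depth.
- job.job_done(): hands the job in; it is judged then, once.
The state is a dict: "time_s": time; "joint_positions": joint angles; "joint_velocities": joint speeds; "tau": joint torques, N m; "ee_pos": TCP position; "tcp_rot": TCP orientation; "wrist_force": force on the tool from outside, world axes, zero at the start; "wrist_torque": the same for the moment, N m; "grip_width": finger opening in mm; "grip_force": force on a finger pad.
Only numpy, scipy, OpenCV 4.12 (cv2) and the standard library are available. Lean on these libraries where they do the work, as an engineer would, in place of code of your own. Each camera call takes 0.05 s, during which the arm holds its last target. There are 200 camera calls.

## Task

Take the sprung tongs out of the tool block and use them to pick the small round-headed plug from the drilled board and start it in the open screw hole at the bottom of the deep, narrow box. Press it fully home with the tongs, firmly but without bruising the plug or the wood, and keep the fingers themselves off the plug and the box. Then stand the tongs back in their slot, and leave everything else where it lies.

Things in the scene. Friction and masses are not known exactly. Their poses are not given: they have to be found in the camera images.
- tongs: sprung steel tongs, 140 mm long, standing tips down in the tool block. Origin: midway between the tip ends, z up to the bow (top at 140 mm), arms spread along y. Hold them across y by the two black rubber rolls (18 mm long) 95 mm above the tips: 36 mm wide sprung open (jaws 25 mm apart), 31 mm with the jaws on the plug's head, 28 mm shut. Jaws 11 mm wide (x), each with an upright V groove
- tong_left (a joint): angle of the tongs' left arm, rad: 0 sprung open, 0.05 with the jaws on the plug's head, 0.097 shut; the other arm mirrors it. On each roll it takes about 6 N to begin to close and 10 N to shut; of the squeeze beyond that a quarter reaches the jaws. Lightly squeezed, the tongs can slip in the fingers; 20 to 25 N holds them well, also against a push
- plug: the small wooden plug, the only one with a 14 mm round flat head, 7 mm thick. Origin: centre of the head's underside, z up. Below it a stem 14 mm long, 9.6 mm thick, its lower 8 mm tapering to 8 mm. It stands loosely in the board, the head's underside 6 mm above the wood. Squeezed or pressed with over 30 N it bruises
- plug_board: plywood board 55 x 150 x 20 mm, fixed, with three holes in a row along y, 46 mm apart, 8 mm deep, a plug standing in each. Origin: centre of its underside
- box: open-topped narrow wooden box that stays put, 150 mm (x) x 80 mm (y) outside, 72 mm high, inside 130 x 60 mm, its inner floor 20 mm above the bench. Origin: centre of its underside. One screw hole in the floor already wears its plug, the other, in -x, is open
- hole (a point): centre of the open screw hole's mouth, level with the box's inner floor; z up. 11 mm wide, 17 mm deep. The stem goes 6 to 8 mm in with little push, then the bore is tight: pushing on takes about 12 to 17 N, more than the jaws can hold by their grip, so press on the head with the shut tips until it lies on the floor and the force climbs
- tool_block: wooden tool block 75 x 115 x 60 mm, fixed, short drill bits standing 13 mm out of its top at both ends. Origin: centre of its underside
- slot (a point): centre of the mouth of the slot in the block's top, in which the tongs stand; 20 mm along its x, 46 mm along its y, 46 mm deep
- plug_large: bystander plug with a larger round head, 21 mm, origin as for the small one; leave it
- plug_square: bystander plug with a 16 mm square head, origin as for the small one; leave it
- glue: glue bottle, 60 mm thick, 170 mm tall, origin under its centre; bystander
- sanding_block: cork sanding block 110 x 60 x 35 mm, origin under its centre; bystander
- screwdriver: screwdriver 200 mm long lying on the bench; bystander
- hammer: hammer 270 mm long lying on the bench; bystander
- offcut: wood offcut 45 x 120 x 20 mm, origin under its centre; bystander
- strip: wood strip 22 x 160 x 12 mm, origin under its centre; bystander

How it is judged:
By the outcome, as a careful person would: the job done as asked, in the order asked, and still so for the second after the job is handed in, with the robot touching nothing.
It also fails if it takes over 61 s, if anything falls off the work surface, if the arm or the gripper's body presses on something with over 40 N, if the wrist force passes 120 N, or if a joint passes its speed limit or range.

## Working session

There is one attempt and no reset: what is moved stays moved. The work goes in short steps, Python scripts to look and compute and a tool call to move; the robot and the scene stay as the last step left them, time stands still between calls to the robot, and variables do not carry over. Pictures are saved under pics/ and viewed, at most 10 in all, crops included, and the job is handed in when it is done.

Besides the shell and the picture viewer there is one more tool, called after "Request:" as a command line: name --argument value ..., lists and objects as JSON in quotes. servo_tool: Moves the arm, as the interface text tells. Its arguments: {"type":"object","properties":{"plan":{"type":"array","items":{"type":"array"}},"force":{"type":"number"}},"required":["plan"]}

```bash
mkdir -p pics; ls; python3 - <<'E'
from plant import readout, capture, job, robot
import cv2,numpy as np
print(readout.sense())
print([a for a in dir(robot) if a[0]!='_'])
for n in ("top","scene"):
    c=capture(n); cv2.imwrite(f"pics/{n}0.png",c["color"][:,:,::-1])
    np.savez(f"{n}0.npz",**c); print(n,c["intrinsics"],c["R"],c["t"])
E
```

```text
pics
{'time_s': 0.0, 'joint_positions': array([ 1.01572848e+00,  1.81492027e-01,  1.60795830e+00, -1.79926207e-05,
        1.35384512e+00, -2.06285450e-01]), 'joint_velocities': array([ 0.00121038,  0.00059444,  0.00047465,  0.00015305, -0.0001982 ,
        0.00078095]), 'tau': array([ 5.23881261e-05, -4.33862078e+01, -3.41846645e+01,  7.02155661e-02,
        3.85213096e-02, -2.02068723e-04]), 'ee_pos': array([196.20591858, 539.92881684, 237.86174151]), 'tcp_rot': array([-3.08180686e-04,  1.73506627e-01,  9.84832334e-01, -7.93712391e-04]), 'wrist_force': array([ 0.2164899 , -0.2349023 ,  0.86117392]), 'wrist_torque': array([ 0.02821204,  0.01049699, -0.00812831]), 'grip_force': 0.0, 'grip_width': 88.23284926301082}
['MotionError', 'grip_depth']
top [[435.74895331   0.         317.05821643]
 [  0.         435.74895331 198.31758964]
 [  0.           0.           1.        ]] [[-0.02535458 -0.99964998  0.00755338]
 [-0.99205844  0.02422945 -0.12342198]
 [ 0.12319576 -0.0106227  -0.99232553]] [  -1.38225136  554.73740109 1088.47242364]
scene [[472.94447978   0.         319.11553419]
 [  0.         472.94447978 201.69970217]
 [  0.           0.           1.        ]] [[-0.84153109  0.54004053  0.0134776 ]
 [ 0.39127445  0.62653508 -0.6740609 ]
 [-0.3724644  -0.56196977 -0.73855281]] [ 439.41215527 -158.59592379 1476.45411557]
```

View pics/top0.png

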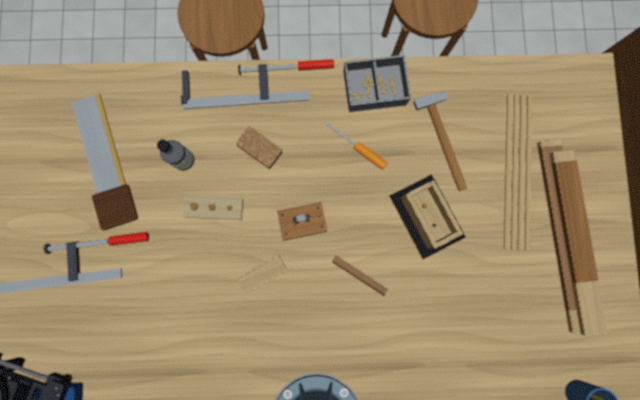

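View pics/scene0.png

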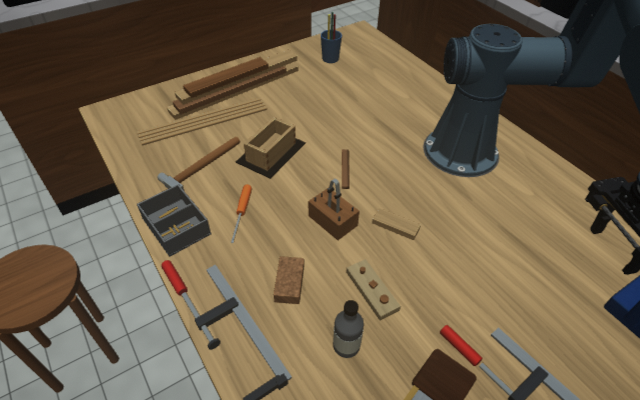

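Top view: tool block near (302,220) with tongs at about (302,217), plug board (213,208) with plug heads at (194,206), (212,207), (229,208), box (430,217) with holes near (421,197) and (434,212).

```bash
cat > h.py <<'E'
import numpy as np, cv2
from scipy.spatial.transform import Rotation as Rn
from plant import readout, capture, job, robot
def pt(c,uv,z):
    K,R,t=c["intrinsics"],c["R"],c["t"]
    d=R.T@np.linalg.solve(K,np.array([uv[0],uv[1],1.])); o=-R.T@t
    return o+d*(z-o[2])/d[2]
def px(c,X):
    p=c["intrinsics"]@(c["R"]@np.asarray(X,float)+c["t"]); return p[:2]/p[2]
def two(c1,u1,c2,u2):
    A=[];b=[]
    for c,u in((c1,u1),(c2,u2)):
        P=c["intrinsics"]@np.c_[c["R"],c["t"]]
        for i in(0,1):
            r=u[i]*P[2]-P[i]; A.append(r[:3]); b.append(-r[3])
    return np.linalg.lstsq(np.array(A),np.array(b),rcond=None)[0]
def move(dst,yaw=None):
    """shift of TCP to dst in tool axes, units of 60 mm; turn (about tool z) so tool y lies along world yaw (deg)"""
    s=readout.sense(); q=s["tcp_rot"]; R=Rn.from_quat(q,scalar_first=True).as_matrix()
    out=[np.round(R.T@(np.asarray(dst)-s["ee_pos"])/60,3)]
    ty=np.degrees(np.arctan2(R[1,1],R[0,1])); 
    if yaw is not None:
        d=(yaw-ty+90)%180-90; out.append(("turn units",round(-d/5,2)))
    return out,"tooly yaw",round(ty,1),s["ee_pos"].round(1),s["wrist_force"].round(1)
E
python3 - <<'E'
from h import *
c=dict(np.load("top0.npz"))
for n,uv,z in [("block",(302,220),60),("bcorn",(278,210),60),("bcorn",(322,203),60),("bcorn",(327,233),60),("bcorn",(283,240),60),
 ("plugL",(194,206),33),("p2",(212,207),33),("p3",(229,208),33),("boxc",(434,212),72),("hole1",(421,197),20),("hole2",(434,212),20),("glue",(165,146),170),("boxcor",(432,176),72),("boxcor",(465,237),72)]:
    print(n,pt(c,uv,z).round(0))
s=dict(np.load("scene0.npz"))
print(move([450,33,300]))
w=capture("wrist"); print(-w["R"].T@w["t"],w["R"]); 
E
```

```text
block [498.  24.  60.]
bcorn [524.  84.  60.]
bcorn [539. -27.  60.]
bcorn [464. -37.  60.]
bcorn [449.  72.  60.]
plugL [543. 301.  33.]
p2 [539. 255.  33.]
p3 [535. 212.  33.]
boxc [ 509. -304.   72.]
hole1 [ 553. -287.   20.]
hole2 [ 513. -319.   20.]
glue [667. 332. 170.]
boxcor [ 599. -305.   72.]
boxcor [ 445. -378.   72.]
([array([-6.862, -6.496, -1.027])], 'tooly yaw', np.float64(70.0), array([196.3, 540. , 237.9]), array([0.1, 1.1, 0.7]))
[123.63963388 566.76563971 384.31629043] [[ 3.40396825e-01  9.40281562e-01 -7.65528031e-04]
 [ 8.98045298e-01 -3.24865144e-01  2.96609643e-01]
 [ 2.78647885e-01 -1.01652460e-01 -9.54998499e-01]]
```

```bash
python3 - <<'E'
from h import *
print(move([494,23,260],98))
E
```

```text
([array([-7.608, -6.403, -0.36 ]), ('turn units', np.float64(-5.6))], 'tooly yaw', np.float64(70.0), array([196.3, 540. , 238. ]), array([-0.7, -0.6,  0.6]))
```

Request:
servo_tool --plan '[[100,[-0.634,-0.534,-0.03],0],[100,[-0.634,-0.534,-0.03],0],[100,[-0.634,-0.534,-0.03],0],[100,[-0.634,-0.534,-0.03],0],[100,[-0.634,-0.534,-0.03],0],[100,[-0.634,-0.534,-0.03],0],[100,[-0.634,-0.534,-0.03],0],[100,[-0.634,-0.534,-0.03],0],[100,[-0.634,-0.534,-0.03],0],[100,[-0.634,-0.534,-0.03],0],[100,[-0.634,-0.534,-0.03],0],[100,[-0.634,-0.534,-0.03],0]]' --force 5

```text
time_s: 1.65
ee_pos: [494.6, 21.5, 260.3]
tcp_rot: [-0.0, 0.174, 0.985, 0.0]
wrist_force: [0.3, 0.2, -0.2]
grip_width: 87.8
grip_force: 0.0
```

Request:
servo_tool --plan '[[100,[0,0,0],-1],[100,[0,0,0],-1],[100,[0,0,0],-1],[100,[0,0,0],-1],[100,[0,0,0],-1],[100,[0,0,0],-0.6],[100,[0,0,0],0]]'

```text
time_s: 2.52
ee_pos: [493.9, 23.1, 260.1]
tcp_rot: [-0.0, -0.07, 0.998, 0.0]
wrist_force: [-0.2, 0.7, -0.5]
grip_width: 87.9
grip_force: 0.0
```

```bash
python3 - <<'E'
from h import *
print(move([494,23,260],98))
c=capture("wrist"); np.savez("w1.npz",**c); cv2.imwrite("pics/w1.png",c["color"][:,:,::-1])
print(px(c,[494,23,154]),px(c,[494,23,109]),px(c,[494,23,60]),c["intrinsics"][0])
E
```

```text
([array([-0.001, -0.002,  0.001]), ('turn units', np.float64(-0.0))], 'tooly yaw', np.float64(98.0), array([493.9,  23.1, 260.1]), array([-0.2,  0.7, -0.5]))
[318.70114302 197.03370964] [318.78001187 183.6147041 ] [318.84410391 172.70987387] [312.64196298   0.         319.62238566]
```

View pics/w1.png

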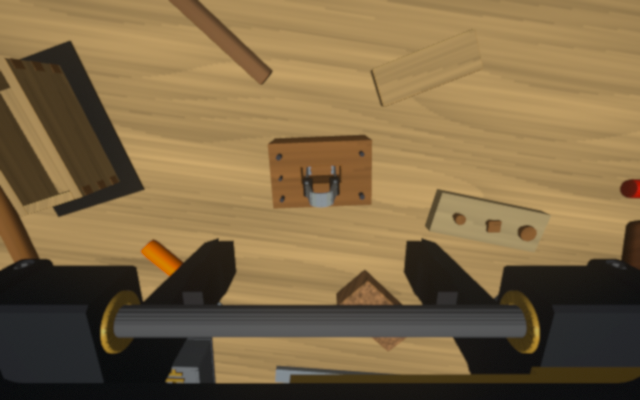

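Wrist view: block square to the image, tongs' bow at about (320,199), rolls around (306,176)/(336,176); plug heads on the board at (459,219) small round, (494,226) square, (528,233) large.

```bash
python3 - <<'E'
from h import *
c=dict(np.load("w1.npz")); im=c["color"][:,:,::-1]
a=cv2.resize(im[130:215,260:380],None,fx=6,fy=6,interpolation=cv2.INTER_CUBIC)
cv2.imwrite("pics/w1c.png",a)
# block: brown mask
hsv=cv2.cvtColor(im,cv2.COLOR_BGR2HSV)
for p in [(290,190),(360,155),(480,240),(459,219),(540,218)]: print(p,hsv[p[1],p[0]])
for uv in [(270,143),(371,137),(371,205),(274,208)]: print(pt(c,uv,60).round(0))
for uv in [(459,219),(494,226),(528,233)]: print(pt(c,uv,33).round(0))
E
```

```text
(290, 190) [ 15 164 137]
(360, 155) [13 98 91]
(480, 240) [ 21  98 159]
(459, 219) [ 15 162 134]
(540, 218) [ 20  96 165]
[468. -35.  60.]
[447.  74.  60.]
[524.  89.  60.]
[543. -23.  60.]
[535. 210.  33.]
[538. 257.  33.]
[541. 303.  33.]
```

View pics/w1c.png

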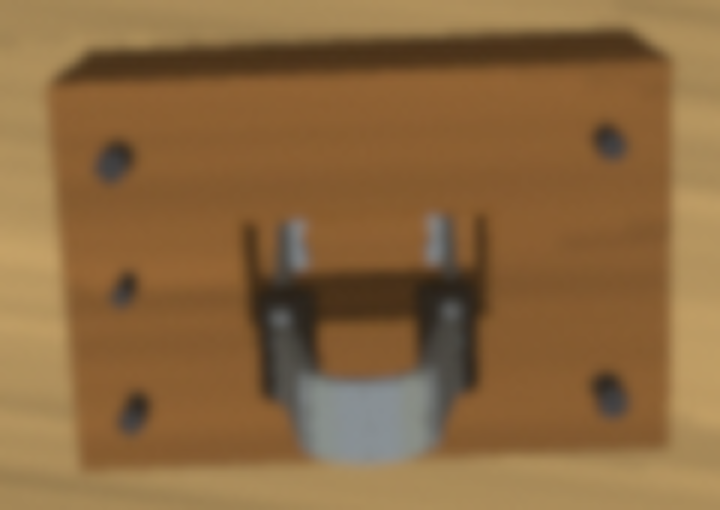

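Crop: block-top corners at about (268.7,143.8), (371.7,140.3), (371.3,203.8), (273.7,207.8); slot centre (321,174.7); rolls centred (321.5,186); bow centre (321.3,199).

```bash
python3 - <<'E'
from h import *
c=dict(np.load("w1.npz"))
C=[pt(c,u,60) for u in [(268.7,143.8),(371.7,140.3),(371.3,203.8),(273.7,207.8)]]
print(np.round(C,0),np.mean(C,0).round(1)); 
d=lambda a,b:(np.linalg.norm(b-a).round(1),np.degrees(np.arctan2(*(b-a)[1::-1])).round(1))
print(d(C[0],C[1]),d(C[3],C[2]),d(C[0],C[3]),d(C[1],C[2]))
print("slot",pt(c,(321,174.7),60),"rolls",pt(c,(321.5,186),109),"bow",pt(c,(321.3,199),154))
# slot ends
print(d(pt(c,(260+247/6,130+270/6),60),pt(c,(260+485/6,130+270/6),60)))
print(d(pt(c,(260+282/6,130+337/6),109),pt(c,(260+458/6,130+330/6),109)))
E
```

```text
[[470. -36.  60.]
 [450.  75.  60.]
 [522.  89.  60.]
 [543. -23.  60.]] [496.1  26.1  60. ]
(np.float64(113.3), np.float64(100.0)) (np.float64(114.2), np.float64(100.5)) (np.float64(74.5), np.float64(9.8)) (np.float64(73.4), np.float64(10.5))
slot [495.93923761  25.74223668  60.        ] rolls [496.02448879  25.98926324 109.        ] bow [495.41523965  25.42039467 154.        ]
(np.float64(45.0), np.float64(98.1))
(np.float64(28.9), np.float64(100.4))
```

```bash
python3 - <<'E'
from h import *
print(move([496,26,92],100))
E
```

```text
([array([-0.042,  0.043,  2.802]), ('turn units', np.float64(-0.41))], 'tooly yaw', np.float64(98.0), array([493.9,  23.1, 260.1]), array([ 0.7, -0.4, -0.4]))
```

Request:
servo_tool --plan '[[72,[-0.042,0.043,0.2],-0.41],[72,[0,0,0.6],0],[72,[0,0,0.7],0],[72,[0,0,0.5],0],[72,[0,0,0.4],0],[72,[0,0,0.25],0],[72,[0,0,0.15],0],[72,[0,0,0],0]]'

```text
time_s: 3.58
ee_pos: [496.1, 26.0, 92.0]
tcp_rot: [-0.0, -0.088, 0.996, 0.0]
wrist_force: [0.7, 1.0, -0.5]
grip_width: 63.4
grip_force: 0.0
```

```bash
python3 - <<'E'
from h import *
print(move([496,26,92],100))
c=capture("wrist"); np.savez("w2.npz",**c); cv2.imwrite("pics/w2.png",c["color"][:,:,::-1])
E
```

```text
([array([ 0.002, -0.   ,  0.001]), ('turn units', np.float64(0.02))], 'tooly yaw', np.float64(100.1), array([496.1,  26. ,  92. ]), array([ 0.7,  1. , -0.5]))
```

View pics/w2.png

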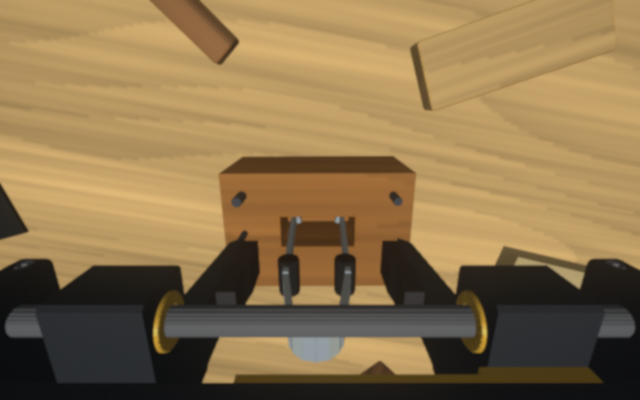

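Rolls at (289,274) and (345,274), between the fingers (inner edges ≈258 and 382); about 1.3 mm off centre.

```bash
python3 - <<'E'
from h import *
c=dict(np.load("w2.npz"))
print(pt(c,(317,274),109), px(c,[496,26,109]),pt(c,(317,220),14),pt(c,(317,232),60),c["R"])
E
```

```text
[496.37288447  25.38226584 109.        ] [318.43662695 273.51271751] [506.14360734  26.44633265  14.        ] [496.31363475  25.03057134  60.        ] [[-0.1763721   0.98432289  0.00115203]
 [ 0.94003043  0.16808836  0.29679807]
 [ 0.29195149  0.05342985 -0.95493957]]
```

Good. Close gently to about 33.5 mm and lift a little.

Request:
servo_tool --plan '[[50,[0,-0.01,0],0],[41,[0,0,0],0],[38,[0,0,0],0],[38,[0,0,0],0],[38,[0,0,0],0]]' --force 20

```text
time_s: 4.25
ee_pos: [496.5, 25.5, 92.5]
tcp_rot: [0.0, -0.088, 0.996, 0.0]
wrist_force: [0.5, 0.8, 1.7]
grip_width: 33.5
grip_force: 8.2
```

Request:
servo_tool --plan '[[38,[0,0,-0.1],0],[38,[0,0,-0.2],0],[38,[0,0,-0.3],0],[38,[0,0,-0.3],0],[38,[0,0,-0.4],0],[38,[0,0,-0.4],0],[38,[0,0,-0.2],0],[38,[0,0,-0.1],0],[38,[0,0,0],0]]'

```text
time_s: 5.38
ee_pos: [496.2, 25.4, 212.2]
tcp_rot: [-0.0, -0.088, 0.996, 0.0]
wrist_force: [0.1, -0.3, 0.1]
grip_width: 33.5
grip_force: 6.9
```

```bash
python3 - <<'E'
from h import *
c=capture("wrist"); np.savez("w3.npz",**c); cv2.imwrite("pics/w3.png",c["color"][:,:,::-1])
s=readout.sense();p=s["ee_pos"]; print(p, px(c,p+[0,0,-78]),px(c,p))
print(move([496,26,92],100),move([535,210.5,200],100))
E
```

```text
[495.97060818  25.40270369 211.72179905] [318.87861756 207.17963861] [318.67924147 255.6466861 ]
([array([-0.004,  0.009,  1.995]), ('turn units', np.float64(0.01))], 'tooly yaw', np.float64(100.1), array([496. ,  25.4, 211.7]), array([ 1.3, -0.1, -0.4])) ([array([-1.18 ,  2.924,  0.195]), ('turn units', np.float64(0.01))], 'tooly yaw', np.float64(100.1), array([496. ,  25.4, 211.7]), array([ 1.3, -0.1, -0.4]))
```

View pics/w3.png

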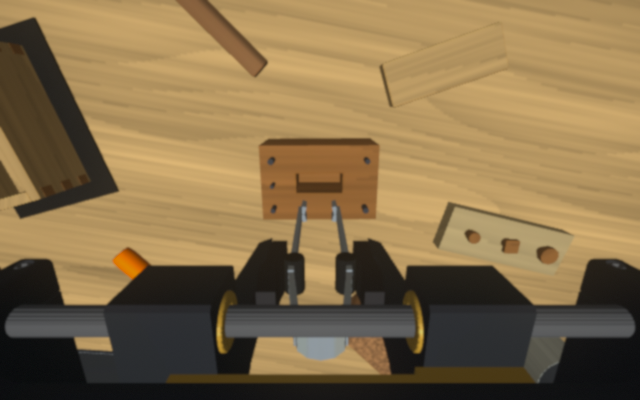

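Tips show at (304,205)/(335,205), where predicted; small plug head at (473,237).

```bash
cat >> h.py <<'E'
def blobs(c,box,lo,hi,amin=15):
    x0,y0,x1,y1=box; h=cv2.cvtColor(np.ascontiguousarray(c["color"][y0:y1,x0:x1]),cv2.COLOR_RGB2HSV)
    n,_,st,ce=cv2.connectedComponentsWithStats(cv2.inRange(h,lo,hi))
    return [(st[i,4],st[i,2:4],ce[i]+[x0,y0]) for i in range(1,n) if st[i,4]>=amin]
E
python3 - <<'E'
from h import *
for f,b in(("w1.npz",(440,195,560,250)),("w3.npz",(452,210,575,268))):
    c=dict(np.load(f))
    for a,wh,ce in blobs(c,b,(5,120,60),(18,255,255)): print(f,a,wh,ce.round(1),pt(c,ce,33).round(1))
print(move([535,210.5,165],100))
E
```

```text
w1.npz 111 [13 12] [459.2 218.6] [534.1 209.7  33. ]
w1.npz 178 [16 13] [493.4 225.8] [537.6 255.9  33. ]
w1.npz 228 [19 16] [526.9 232.9] [541.  302.1  33. ]
w3.npz 147 [16 14] [472.6 236.4] [533.8 209.2  33. ]
w3.npz 228 [18 15] [510.3 245.9] [537.6 255.5  33. ]
w3.npz 298 [22 17] [547.4 254.7] [540.7 301.6  33. ]
([array([-1.18 ,  2.924,  0.778]), ('turn units', np.float64(0.01))], 'tooly yaw', np.float64(100.1), array([496. ,  25.4, 211.7]), array([ 1.3, -0.1, -0.4]))
```

Request:
servo_tool --plan '[[38,[-0.1,0.25,0],0],[38,[-0.2,0.48,0],0],[38,[-0.25,0.6,0],0],[39,[-0.25,0.6,0.1],0],[39,[-0.2,0.5,0.3],0],[39,[-0.12,0.33,0.3],0],[39,[-0.04,0.15,0.2],0],[39,[0,0,0.1],0],[39,[0,0,0],0]]'

```text
time_s: 6.55
ee_pos: [534.1, 208.9, 151.9]
tcp_rot: [-0.0, -0.087, 0.996, -0.0]
wrist_force: [-0.9, 0.2, 0.0]
grip_width: 34.3
grip_force: 6.4
```

```bash
python3 - <<'E'
from h import *
c=capture("wrist"); np.savez("w4.npz",**c); 
s=readout.sense();p=s["ee_pos"]; t=px(c,p+[0,0,-78]); print(t,px(c,[534,210,33]),s["grip_width"],s["grip_force"])
cv2.imwrite("pics/w4.png",cv2.resize(c["color"][120:280,220:420,::-1],None,fx=4,fy=4,interpolation=cv2.INTER_CUBIC))
for a,wh,ce in blobs(c,(280,120,400,235),(5,120,60),(18,255,255)): print(a,wh,ce.round(1),pt(c,ce,33).round(1))
print(move([534,210,105],100))
E
```

```text
[318.57972523 208.56042881] [320.09522032 192.85590966] 34.171750608315065 6.4395601116120815
193 [15 17] [321.4 194. ] [534.9 211.3  33. ]
319 [19 19] [370.9 206.1] [538.1 257.   33. ]
([array([0.005, 0.021, 0.793]), ('turn units', np.float64(0.0))], 'tooly yaw', np.float64(100.0), array([534.5, 208.8, 152.6]), array([-0.1, -0. , -1.4]))
```

View pics/w4.png

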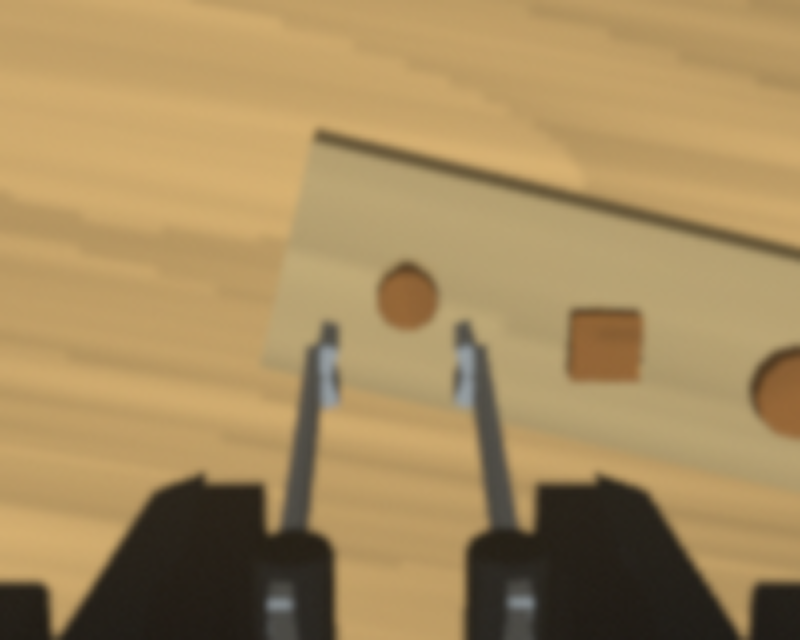

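Plug head at full-image (321.9,194.5), jaw mid at (319.2,~208): 2 mm sideways correction, then descend.

Request:
servo_tool --plan '[[39,[-0.008,0.035,0.1],0],[39,[0,0,0.2],0],[39,[0,0,0.15],0],[39,[0,0,0.13],0],[39,[0,0,0.12],0],[39,[0,0,0.09],0],[39,[0,0,0],0]]'

```text
time_s: 7.48
ee_pos: [534.2, 211.5, 104.4]
tcp_rot: [-0.0, -0.088, 0.996, -0.0]
wrist_force: [0.1, -0.3, -0.9]
grip_width: 34.7
grip_force: 6.4
```

```bash
python3 - <<'E'
from h import *
c=capture("wrist"); np.savez("w5.npz",**c); 
s=readout.sense();p=s["ee_pos"]; print(p,s["wrist_force"],px(c,p+[0,0,-78]),s["grip_width"],s["grip_force"])
cv2.imwrite("pics/w5.png",cv2.resize(c["color"][170:250,270:370,::-1],None,fx=7,fy=7,interpolation=cv2.INTER_CUBIC))
E
```

```text
[534.42659512 211.61039244 104.80888025] [ 0.06244318 -0.79325688 -1.43994773] [318.77751939 208.30344872] 34.524217109330436 6.440042797476053
```

View pics/w5.png

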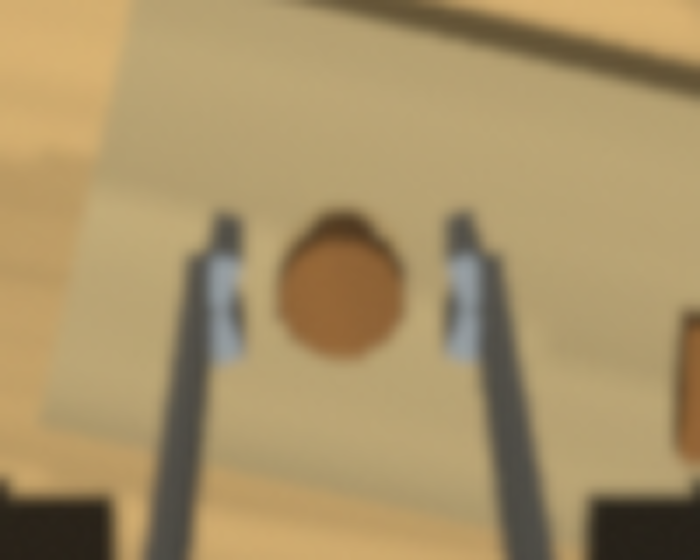

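Head centre at crop (342,297) sits midway between jaws (230/460), about 1.2 mm to +x of the groove line; nudge and squeeze.

Request:
servo_tool --plan '[[39,[-0.02,0,0],0],[37,[0,0,0],0],[36,[0,0,0],0],[34,[0,0,0],0],[32,[0,0,0],0],[30,[0,0,0],0],[30,[0,0,0],0]]' --force 22

```text
time_s: 8.4
ee_pos: [535.7, 211.8, 105.0]
tcp_rot: [0.0, -0.088, 0.996, 0.0]
wrist_force: [0.8, -0.6, -0.5]
grip_width: 30.6
grip_force: 22.0
```

Request:
servo_tool --plan '[[30,[0,0,-0.1],0],[30,[0,0,-0.2],0],[30,[0,0,-0.3],0],[30,[0,0,-0.4],0],[30,[0,0,-0.4],0],[30,[0,0,-0.2],0],[30,[0,0,0],0]]'

```text
time_s: 9.28
ee_pos: [536.3, 212.0, 202.4]
tcp_rot: [0.001, -0.088, 0.996, 0.0]
wrist_force: [-0.1, -0.6, -1.4]
grip_width: 31.2
grip_force: 22.0
```

```bash
python3 - <<'E'
from h import *
print(move([535,-303,200],115))
print(readout.sense()["grip_width"])
E
```

```text
([array([ 1.522, -8.447,  0.036]), ('turn units', np.float64(-2.99))], 'tooly yaw', np.float64(100.1), array([536.3, 212. , 202.4]), array([-0.1, -0.6, -1.4]))
31.161177846252368
```

Request:
servo_tool --plan '[[30,[0.06,-0.3,0],0],[30,[0.12,-0.65,0],0],[30,[0.15,-0.85,0],0],[30,[0.16,-0.9,0],0],[30,[0.16,-0.9,0],0],[30,[0.16,-0.9,0],0],[30,[0.16,-0.9,0],0],[30,[0.16,-0.9,0],0],[30,[0.15,-0.85,0],0],[30,[0.12,-0.7,0],0],[30,[0.09,-0.4,0],0],[30,[0.03,-0.2,0],0]]'

```text
time_s: 10.78
ee_pos: [533.5, -304.3, 200.0]
tcp_rot: [-0.001, -0.087, 0.996, 0.001]
wrist_force: [0.3, 0.9, -0.8]
grip_width: 30.5
grip_force: 22.0
```

Request:
servo_tool --plan '[[30,[0,0,0],-0.5],[30,[0,0,0],-1],[30,[0,0,0],-1],[30,[0,0,0],-0.5],[30,[0,0,0],0]]'

```text
time_s: 11.4
ee_pos: [534.5, -302.1, 200.7]
tcp_rot: [-0.0, -0.217, 0.976, 0.0]
wrist_force: [-0.3, 0.9, -1.1]
grip_width: 30.9
grip_force: 22.0
```

```bash
python3 - <<'E'
from h import *
c=capture("wrist"); np.savez("w6.npz",**c); cv2.imwrite("pics/w6.png",c["color"][:,:,::-1])
s=readout.sense();p=s["ee_pos"]; print(p,s["grip_width"],px(c,p+[0,0,-78]),px(c,p+[0,0,-93]),px(c,[553,-287,20]),px(c,[513,-319,20]),move(p,115))
E
```

```text
[ 534.51691836 -302.31695498  200.70955811] 30.969959354418855 [318.35228337 207.39442139] [318.39181246 201.33139854] [324.04741526 196.97692502] [312.86461679 151.48346527] ([array([0., 0., 0.]), ('turn units', np.float64(0.02))], 'tooly yaw', np.float64(115.1), array([ 534.5, -302.3,  200.7]), array([ 0.6,  0.7, -1.1]))
```

View pics/w6.png

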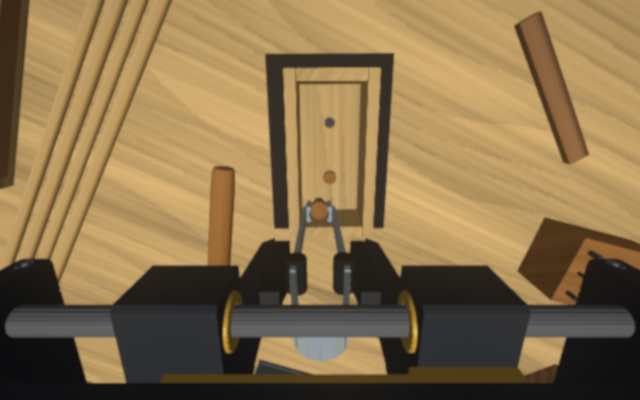

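Box view: open hole (dark) at (329.5,122), seated plug at (329.5,177), held plug head in jaws at (319,210); box is nearly square to the image.

```bash
python3 - <<'E'
from h import *
c=dict(np.load("w6.npz")); p=np.array([534.5,-302.3,200.7])
g=cv2.cvtColor(c["color"],cv2.COLOR_RGB2GRAY)
print(g[112:134,320:340])
for a,wh,ce in blobs(c,(310,100,350,145),(0,0,0),(179,255,85),5): print("hole",a,wh,ce.round(1),pt(c,ce,20).round(1))
for a,wh,ce in blobs(c,(300,165,350,235),(5,120,60),(17,255,255),15): print("plug",a,wh,ce.round(1),pt(c,ce,27).round(1),pt(c,ce,p[2]-72).round(1))
print(px(c,p+[0,0,-72]))
E
```

```text
[[157 161 164 166 165 166 165 165 164 161 159 159 160 162 165 166 167 165
  163 159]
 [156 161 163 165 166 166 165 164 163 161 160 159 160 162 165 166 167 165
  163 159]
 [155 158 161 164 165 166 165 165 163 160 159 159 160 163 165 167 167 165
  163 160]
 [153 155 158 162 164 165 165 163 160 157 156 157 159 162 165 167 167 165
  162 159]
 [152 153 156 161 164 164 161 155 149 145 145 149 155 160 164 166 167 166
  162 159]
 [152 152 156 161 162 158 148 137 125 121 123 132 143 154 161 166 167 165
  163 159]
 [152 153 155 159 157 145 126 108  95  93  95 107 123 140 154 163 166 166
  163 159]
 [152 153 156 158 150 127 102  84  78  77  79  86 100 120 142 159 165 165
  163 159]
 [153 152 155 155 142 114  87  76  75  74  74  77  83 100 127 153 164 165
  163 159]
 [153 153 155 152 136 106  82  74  74  74  75  74  78  89 116 148 163 165
  162 159]
 [153 153 154 151 133 105  82  75  74  74  74  75  77  86 113 146 163 165
  163 159]
 [153 153 155 151 133 106  84  75  74  75  75  75  79  89 114 147 163 165
  162 158]
 [153 153 155 153 136 111  88  78  76  76  79  81  85  97 123 150 164 166
  162 
[... 303 characters left out ...]
35 143 152 159 165 168 168 166
  163 159]
 [154 154 156 161 163 165 164 163 159 155 153 156 159 163 166 168 168 166
  163 159]
 [154 153 157 160 163 165 166 165 164 161 160 160 162 164 167 168 168 166
  163 159]
 [153 154 156 158 162 164 166 165 165 162 161 161 162 165 166 168 168 166
  163 159]
 [153 153 154 156 158 162 165 166 165 162 161 161 162 164 167 167 168 167
  163 159]
 [154 153 153 154 156 161 164 165 165 163 161 161 162 164 167 168 168 166
  163 160]]
hole 30 [6 6] [329.2 121.6] [ 478.3 -316.7   20. ]
plug 147 [14 14] [329.2 177.1] [ 529.1 -292.5   27. ] [ 508.6 -305.9  128.7]
plug 292 [16 23] [318.6 209.4] [ 566.3 -287.3   27. ] [ 534.  -302.3  128.7]
[318.36557667 210.01512709]
```

```bash
python3 - <<'E'
from h import *
t=dict(np.load("top0.npz")); w=dict(np.load("w6.npz"))
print("predicted in top:",px(t,[478.6,-316.5,20]),px(t,[529.1,-292.5,27]))
for lo,hi in(((0,0,0),(179,255,90)),((3,110,60),(16,255,200))):
    print([(a,ce.round(1),pt(t,ce,20).round(0)) for a,wh,ce in blobs(t,(405,185,450,245),lo,hi,3)])
for uv in [(285,67),(381,67)]: print("rim",pt(w,uv,72).round(0))
for uv in [(300,83),(362,83)]: print("floor",pt(w,uv,20).round(0))
g=cv2.cvtColor(t["color"],cv2.COLOR_RGB2GRAY); print(g[190:232:1,412:446:1][::2,::2])
E
```

```text
predicted in top: [433.81153059 225.21161745] [424.18754544 205.80641509]
[(np.int32(76), array([410.7, 188.1]), array([ 577., -262.,   20.])), (np.int32(135), array([439.6, 205.4]), array([ 530., -335.,   20.])), (np.int32(548), array([414.3, 226. ]), array([ 478., -266.,   20.])), (np.int32(10), array([447.6, 243.3]), array([ 431., -349.,   20.]))]
[(np.int32(12), array([423.8, 205.4]), array([ 531., -293.,   20.]))]
rim [ 452. -371.   72.]
rim [ 419. -300.   72.]
floor [ 457. -359.   20.]
floor [ 431. -304.   20.]
[[ 96 142 158 156 149 138 141 142 115  69  65 110 153 147 121 149 153]
 [164 156 154 140 144 148 154 153 142  93  68  72 130 157 128 135 160]
 [149 145 139 146 153 152 150 156 153 124  72  68  93 145 150 115 149]
 [144 150 155 148 152 153 149 153 155 154  97  67  69 117 157 130 133]
 [150 151 159 149 145 151 151 152 155 158 134  75  68  86 145 153 123]
 [154 148 153 157 146 147 153 152 149 157 149 102  71  69 121 154 136]
 [154 150 146 156 153 144 146 151 151 158 157 130  78  68  93 150 157]
 [145 156 139 152 155 116 115 134 151 151 157 153 106  67  76 121 155]
 [116 155
[... 214 characters left out ...]
152 158 150 149 154 152 154 147 152 147 153 156 116  65  71]
 [ 64  72 124 159 154 146 156 155 153 150 148 151 151 155 144  79  63]
 [ 68  73  86 145 159 150 148 157 155 152 147 149 150 150 154 121  69]
 [ 67  72  70 101 155 158 145 153 155 154 151 147 149 149 153 144  93]
 [ 47  66  73  71 131 157 149 144 156 155 156 148 148 147 148 151 132]
 [ 36  63  69  66 104 154 162 147 149 156 149 145 148 146 151 154 149]
 [ 40  57  74  64  79 134 158 155 151 154 120  88 131 147 148 151 152]
 [ 36  40  57  66  68 110 155 154 153 150 123  98 137 148 148 146 149]
 [ 28  33  40  68  72  81 142 155 157 150 151 151 153 155 152 150 146]
 [ 40  34  33  59  71  64 107 151 156 151 152 154 150 158 152 150 150]]
```

```bash
python3 - <<'E'
from h import *
print(move([478.7,-316.5,160],115.4))
E
```

```text
([array([0.943, 0.18 , 0.679]), ('turn units', np.float64(-0.06))], 'tooly yaw', np.float64(115.1), array([ 534.5, -302.3,  200.7]), array([ 0.6,  0.7, -1.1]))
```

Request:
servo_tool --plan '[[30,[0.143,0.03,0],0],[30,[0.3,0.06,0.1],0],[30,[0.3,0.06,0.2],0],[30,[0.2,0.03,0.2],0],[30,[0,0,0.179],0],[30,[0,0,0],0],[30,[0,0,0],0]]'

```text
time_s: 12.32
ee_pos: [479.2, -317.5, 160.4]
tcp_rot: [0.0, -0.217, 0.976, -0.0]
wrist_force: [0.5, 1.1, -0.9]
grip_width: 30.9
grip_force: 22.0
```

```bash
cat > chk.py <<'E'
from h import *
c=capture("wrist"); np.savez("wl.npz",**c); s=readout.sense(); p=s["ee_pos"]
print(p.round(1),s["grip_width"].round(1),s["wrist_force"].round(1))
h=px(c,[478.7,-316.5,20]).round().astype(int); print("pred hole",h,"pred head",px(c,p+[0,0,-72]).round(1))
x0,y0=h-16
for a,wh,ce in blobs(c,(x0,y0,x0+32,y0+32),(0,0,0),(179,255,110),8): print("hole",a,wh,ce.round(1),pt(c,ce,20).round(1))
q=px(c,p+[0,0,-72]).round().astype(int)
for a,wh,ce in blobs(c,(q[0]-20,q[1]-20,q[0]+20,q[1]+20),(5,120,60),(17,255,255),15): print("head",a,wh,ce.round(1),pt(c,ce,p[2]-72).round(1))
print(move([478.7,-316.5,123],115.4))
E
python3 chk.py
```

```text
Traceback (most recent call last):
  File "chk.py", line 3, in <module>
    print(p.round(1),s["grip_width"].round(1),s["wrist_force"].round(1))
                     ^^^^^^^^^^^^^^^^^^^^^
AttributeError: 'float' object has no attribute 'round'
```

```bash
sed -i 's/s\["grip_width"\].round(1)/round(s["grip_width"],1)/' chk.py; python3 chk.py
```

```text
[ 479.3 -317.6  160.7] 30.7 [-0.2 -0.1 -0.1]
pred hole [320 186] pred head [318.7 210.1]
hole 61 [9 9] [320.3 185.7] [ 478.4 -316.5   20. ]
hole 24 [9 4] [318.7 200. ] [ 492.  -311.9   20. ]
head 273 [16 21] [318.7 208.6] [ 478.2 -318.2   88.7]
([array([0.001, 0.022, 0.628]), ('turn units', np.float64(-0.06))], 'tooly yaw', np.float64(115.1), array([ 479.3, -317.6,  160.7]), array([-0.2, -0.1, -0.1]))
```

Request:
servo_tool --plan '[[30,[0.003,0.02,0.1],0],[30,[0,0,0.2],0],[30,[0,0,0.2],0],[30,[0,0,0.12],0],[30,[0,0,0.08],0],[30,[0,0,0],0],[30,[0,0,0.03],0],[30,[0,0,0.03],0],[30,[0,0,0],0]]'

```text
time_s: 13.55
ee_pos: [477.9, -316.5, 114.6]
tcp_rot: [-0.0, -0.217, 0.976, -0.0]
wrist_force: [-0.9, -0.4, -1.1]
grip_width: 30.7
grip_force: 22.0
```

Request:
servo_tool --plan '[[30,[0,0,0.03],0],[30,[0,0,0.03],0],[30,[0,0,0.03],0],[30,[0,0,0],0]]'

```text
time_s: 14.05
ee_pos: [477.9, -316.4, 109.0]
tcp_rot: [-0.0, -0.217, 0.976, 0.0]
wrist_force: [0.2, 1.4, -0.3]
grip_width: 30.9
grip_force: 22.0
```

Request:
servo_tool --plan '[[30,[0,0,0.025],0],[30,[0,0,0.02],0],[30,[0,0,0.015],0],[30,[0,0,0],0]]'

```text
time_s: 14.55
ee_pos: [478.3, -316.8, 106.1]
tcp_rot: [0.0, -0.217, 0.976, -0.0]
wrist_force: [0.3, 0.3, 3.7]
grip_width: 30.8
grip_force: 22.0
```

Request:
servo_tool --plan '[[30,[0,0,0.01],0],[30,[0,0,0],0],[34,[0,0,0],0],[36,[0,0,0],0],[38,[0,0,0],0],[39.5,[0,0,0],0],[39.5,[0,0,0],0],[39.5,[0,0,-0.1],0],[39.5,[0,0,-0.3],0],[39.5,[0,0,-0.3],0],[39.5,[0,0,0],0]]'

```text
time_s: 15.92
ee_pos: [479.2, -317.7, 149.9]
tcp_rot: [0.001, -0.217, 0.976, -0.002]
wrist_force: [-0.5, -0.3, -0.3]
grip_width: 34.8
grip_force: 6.2
```

```bash
cat > chk2.py <<'E'
from h import *
c=capture("wrist"); np.savez("wl.npz",**c); s=readout.sense(); p=s["ee_pos"]
print(p.round(1),round(s["grip_width"],1),s["grip_force"],s["wrist_force"].round(1))
print("pred head at 34:",px(c,[478.5,-316.6,34.5]).round(1),"pred tips",px(c,p+[0,0,-78]).round(1))
q=px(c,[478.5,-316.6,34]).round().astype(int)
for a,wh,ce in blobs(c,(q[0]-25,q[1]-25,q[0]+25,q[1]+25),(5,120,60),(17,255,255),15): print("head",a,wh,ce.round(1),[pt(c,ce,z).round(1) for z in (34.5,27)])
E
python3 chk2.py; python3 - <<'E'
from h import *
c=dict(np.load("wl.npz"))
cv2.imwrite("pics/w7.png",cv2.resize(c["color"][140:260,240:400,::-1],None,fx=5,fy=5,interpolation=cv2.INTER_CUBIC))
E
```

```text
[ 478.6 -317.2  148.6] 35.3 6.2360987439751625 [-0.3 -1.  -1.1]
pred head at 34: [321.  193.1] pred tips [320.2 206.4]
head 219 [16 18] [321.5 192.4] [array([ 477.7, -316.5,   34.5]), array([ 479.7, -315.5,   27. ])]
```

Request:
servo_tool --plan '[[36,[0,0,0],0],[32,[0,0,0],0],[28,[0,0,0],0],[25,[0,0,0],0],[20,[0,0,0.1],0],[20,[0,0,0.2],0],[20,[0,0,0.15],0],[20,[0,0,0.08],0],[20,[0,0,0],0],[20,[0,0,0],0]]' --force 25

```text
time_s: 17.23
ee_pos: [478.1, -316.7, 115.4]
tcp_rot: [0.0, -0.217, 0.976, -0.0]
wrist_force: [0.9, 0.0, 0.0]
grip_width: 27.1
grip_force: 25.0
```

Request:
servo_tool --plan '[[20,[0,0,0.015],0],[20,[0,0,0.015],0],[20,[0,0,0.015],0],[20,[0,0,0],0]]'

```text
time_s: 17.73
ee_pos: [478.1, -316.6, 112.7]
tcp_rot: [0.0, -0.217, 0.976, -0.0]
wrist_force: [-0.8, -0.1, 0.7]
grip_width: 27.1
grip_force: 25.0
```

Request:
servo_tool --plan '[[20,[0,0,0.012],0],[20,[0,0,0.012],0],[20,[0,0,0],0]]'

```text
time_s: 18.1
ee_pos: [478.8, -317.2, 112.4]
tcp_rot: [0.001, -0.217, 0.976, -0.001]
wrist_force: [-0.7, 0.5, 7.1]
grip_width: 27.0
grip_force: 25.0
```

Request:
servo_tool --plan '[[20,[0,0,0.012],0],[20,[0,0,0.012],0],[20,[0,0,0],0]]'

```text
time_s: 18.48
ee_pos: [479.1, -317.6, 111.6]
tcp_rot: [0.001, -0.217, 0.976, -0.002]
wrist_force: [-0.9, 0.5, 11.4]
grip_width: 27.1
grip_force: 25.0
```

Request:
servo_tool --plan '[[20,[0,0,0.012],0],[20,[0,0,0.012],0],[20,[0,0,0.012],0],[20,[0,0,0],0]]'

```text
time_s: 18.98
ee_pos: [479.2, -317.6, 109.6]
tcp_rot: [0.001, -0.217, 0.976, -0.002]
wrist_force: [-0.7, 0.7, 10.2]
grip_width: 27.0
grip_force: 25.0
```

Request:
servo_tool --plan '[[20,[0,0,0.012],0],[20,[0,0,0.012],0],[20,[0,0,0.012],0],[20,[0,0,0],0]]'

```text
time_s: 19.48
ee_pos: [479.3, -317.7, 107.6]
tcp_rot: [0.001, -0.217, 0.976, -0.002]
wrist_force: [-0.0, 1.1, 11.8]
grip_width: 27.2
grip_force: 25.0
```

Request:
servo_tool --plan '[[20,[0,0,0.012],0],[20,[0,0,0.012],0],[20,[0,0,0],0]]'

```text
time_s: 19.85
ee_pos: [479.3, -317.7, 106.1]
tcp_rot: [0.001, -0.217, 0.976, -0.002]
wrist_force: [-0.5, 1.5, 10.7]
grip_width: 26.9
grip_force: 25.0
```

Request:
servo_tool --plan '[[20,[0,0,0.01],0],[20,[0,0,0.01],0],[20,[0,0,0],0]]'

```text
time_s: 20.23
ee_pos: [479.3, -317.7, 104.9]
tcp_rot: [0.001, -0.217, 0.976, -0.002]
wrist_force: [-0.9, 1.6, 11.7]
grip_width: 27.5
grip_force: 25.0
```

Request:
servo_tool --plan '[[20,[0,0,0.01],0],[20,[0,0,0],0]]'

```text
time_s: 20.48
ee_pos: [479.4, -317.8, 104.7]
tcp_rot: [0.001, -0.217, 0.976, -0.002]
wrist_force: [-0.4, 1.0, 13.0]
grip_width: 27.2
grip_force: 25.0
```

Request:
servo_tool --plan '[[20,[0,0,0.01],0],[20,[0,0,0],0]]'

```text
time_s: 20.72
ee_pos: [479.7, -318.0, 104.5]
tcp_rot: [0.001, -0.217, 0.976, -0.002]
wrist_force: [-1.4, 1.2, 15.3]
grip_width: 27.3
grip_force: 25.0
```

Request:
servo_tool --plan '[[20,[0,0,0.01],0],[20,[0,0,0],0]]'

```text
time_s: 20.98
ee_pos: [480.0, -318.3, 104.3]
tcp_rot: [0.002, -0.217, 0.976, -0.003]
wrist_force: [-0.4, 1.5, 16.9]
grip_width: 27.3
grip_force: 24.8
```

Request:
servo_tool --plan '[[20,[0,0,0.008],0],[20,[0,0,0],0]]'

```text
time_s: 21.22
ee_pos: [480.2, -318.7, 104.2]
tcp_rot: [0.002, -0.217, 0.976, -0.003]
wrist_force: [-1.0, 1.9, 18.1]
grip_width: 27.0
grip_force: 24.5
```

Request:
servo_tool --plan '[[20,[0,0,0.01],0],[20,[0,0,0.008],0],[20,[0,0,0],0]]'

```text
time_s: 21.6
ee_pos: [480.8, -319.4, 103.9]
tcp_rot: [0.002, -0.217, 0.976, -0.004]
wrist_force: [-1.0, -0.3, 19.9]
grip_width: 26.5
grip_force: 23.8
```

Request:
servo_tool --plan '[[20,[0,0,-0.06],0],[20,[0,0,-0.06],0],[20,[0,0,-0.1],0],[20,[0,0,-0.3],0],[20,[0,0,-0.4],0],[20,[0,0,-0.4],0],[20,[0,0,-0.3],0],[20,[0,0,0],0],[20,[0,0,0],0]]'

```text
time_s: 22.72
ee_pos: [477.6, -316.2, 195.8]
tcp_rot: [-0.0, -0.217, 0.976, 0.0]
wrist_force: [-0.0, -0.5, -0.8]
grip_width: 27.0
grip_force: 25.1
```

```bash
python3 chk2.py; python3 - <<'E'
from h import *
c=dict(np.load("wl.npz"))
for a,wh,ce in blobs(c,(290,120,360,260),(5,120,60),(17,255,255),15): print(a,wh,ce.round(1),pt(c,ce,27).round(1),pt(c,ce,34).round(1))
cv2.imwrite("pics/w7.png",cv2.resize(c["color"][130:330,220:420,::-1],(600,600),interpolation=cv2.INTER_CUBIC))
E
```

```text
[ 477.4 -316.   195.4] 26.8 25.144327953457832 [ 0.2  0.7 -1.4]
pred head at 34: [317.9 181.4] pred tips [318.8 207.3]
head 147 [13 14] [318.  179.8] [array([ 476.9, -317.2,   34.5]), array([ 478.6, -316.4,   27. ])]
147 [13 14] [318.  179.8] [ 478.6 -316.4   27. ] [ 477.  -317.1   34. ]
112 [12 12] [319.3 229.8] [ 528.7 -291.4   27. ] [ 526.  -292.7   34. ]
```

View pics/w7.png

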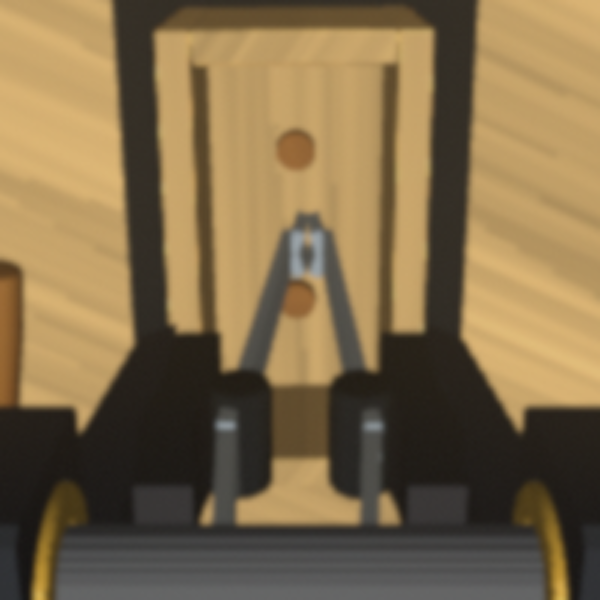

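The new plug's head at crop (295,149) looks just like its seated neighbour and projects onto the hole at head-top height 27 mm. The tongs are still held, shut and nearly upright, with the tips about 2 mm off to the right.

```bash
python3 - <<'E'
from h import *
print(move([496.3,25.4,205],100))
E
```

```text
([array([-2.695,  5.022, -0.153]), ('turn units', np.float64(3.01))], 'tooly yaw', np.float64(115.1), array([ 477.4, -316. ,  195.4]), array([ 0.2,  0.7, -1.4]))
```

Request:
servo_tool --plan '[[20,[-0.15,0.25,-0.1],0],[20,[-0.3,0.55,-0.05],0],[20,[-0.4,0.75,0],0],[20,[-0.4,0.75,0],0],[20,[-0.4,0.75,0],0],[20,[-0.4,0.75,0],0],[20,[-0.35,0.65,0],0],[20,[-0.2,0.4,0],0],[20,[-0.095,0.172,0],0]]'

```text
time_s: 23.9
ee_pos: [496.1, 27.1, 205.3]
tcp_rot: [-0.0, -0.218, 0.976, 0.0]
wrist_force: [0.1, -0.6, -1.1]
grip_width: 27.0
grip_force: 25.1
```

Request:
servo_tool --plan '[[20,[0,0,0],0.5],[20,[0,0,0],1],[20,[0,0,0],1],[20,[0,0,0],0.51],[20,[0,0,0],0],[20,[0,0,0],0]]'

```text
time_s: 24.65
ee_pos: [496.7, 24.8, 205.4]
tcp_rot: [-0.0, -0.088, 0.996, -0.0]
wrist_force: [0.2, -0.3, -1.0]
grip_width: 26.5
grip_force: 25.1
```

```bash
python3 - <<'E'
from h import *
c=capture("wrist"); np.savez("w8.npz",**c); s=readout.sense(); p=s["ee_pos"]
print("pred slot",px(c,[496.1,25.5,60]).round(1),"pred tips",px(c,p+[0,0,-78]).round(1))
for a,wh,ce in blobs(c,(285,155,355,202),(0,0,0),(179,255,70),25): print("dark",a,wh,ce.round(1),pt(c,ce,60).round(1))
# grey tips: low saturation
for a,wh,ce in blobs(c,(290,185,350,235),(0,0,90),(179,80,255),6): print("steel",a,wh,ce.round(1))
print(move([496.3,25.4,93],100))
E
```

```text
pred slot [319.7 184.5] pred tips [318.8 207.8]
steel 207 [17 20] [322.  213.8]
steel 8 [3 8] [306.9 229.5]
([array([0.004, 0.011, 1.873]), ('turn units', np.float64(0.01))], 'tooly yaw', np.float64(100.0), array([496.7,  24.8, 205.4]), array([-0.4, -0.7, -0.6]))
```

Request:
servo_tool --plan '[[20,[0,-0.01,0.2],0],[20,[0,0,0.4],0],[20,[0,0,0.3],0],[20,[0,0,0.15],0],[20,[0,0,0.1],0],[20,[0,0,0.1],0],[20,[0,0,0.1],0],[20,[0,0,0],0]]'

```text
time_s: 25.7
ee_pos: [496.7, 24.4, 124.2]
tcp_rot: [-0.0, -0.087, 0.996, 0.0]
wrist_force: [-0.7, -1.3, 0.7]
grip_width: 27.2
grip_force: 25.1
```

Request:
servo_tool --plan '[[20,[0,0,0.1],0],[20,[0,0,0.1],0],[20,[0,0,0.1],0],[20,[0,0,0.07],0],[20,[0,0,0],0]]'

```text
time_s: 26.32
ee_pos: [496.6, 24.4, 101.8]
tcp_rot: [-0.0, -0.087, 0.996, 0.0]
wrist_force: [-1.2, -0.3, -0.4]
grip_width: 26.9
grip_force: 25.1
```

Freely in the slot. Let the tongs spring open, then lower to the slot floor.

Request:
servo_tool --plan '[[30,[0,0,0],0],[33,[0,0,0],0],[36,[0,0,0],0],[38,[0,0,0],0],[39,[0,0,0],0],[39,[0,0,0.05],0],[39,[0,0,0.05],0],[39,[0,0,0.03],0],[39,[0,0,0],0]]' --force 15

```text
time_s: 27.45
ee_pos: [496.7, 24.4, 94.2]
tcp_rot: [-0.0, -0.087, 0.996, 0.0]
wrist_force: [-0.4, 0.3, -0.3]
grip_width: 34.2
grip_force: 6.4
```

Request:
servo_tool --plan '[[39,[0,0,0.015],0],[39,[0,0,0.015],0],[39,[0,0,0],0]]'

```text
time_s: 27.82
ee_pos: [496.8, 24.4, 92.6]
tcp_rot: [-0.0, -0.087, 0.996, 0.0]
wrist_force: [0.3, -0.0, -0.2]
grip_width: 34.4
grip_force: 6.4
```

Request:
servo_tool --plan '[[39,[0,0,0.015],0],[39,[0,0,0.01],0],[39,[0,0,0],0]]'

```text
time_s: 28.2
ee_pos: [497.8, 24.3, 92.0]
tcp_rot: [0.001, -0.087, 0.996, -0.0]
wrist_force: [-0.4, 0.1, 5.3]
grip_width: 34.6
grip_force: 4.8
```

Request:
servo_tool --plan '[[39,[0,0,-0.015],0],[40,[0,0,0],0],[41,[0,0,0],0],[43,[0,0,0],0],[48,[0,0,0],0],[60,[0,0,0],0],[75,[0,0,0],0],[75,[0,0,0],0],[75,[0,0,0],0]]'

```text
time_s: 29.32
ee_pos: [496.8, 24.4, 92.1]
tcp_rot: [-0.0, -0.087, 0.996, 0.0]
wrist_force: [0.5, -0.1, 0.2]
grip_width: 65.7
grip_force: 0.0
```

```bash
python3 - <<'E'
from h import *
c=capture("wrist"); s=readout.sense(); a=dict(np.load("w2.npz")); print(s["grip_width"],s["ee_pos"])
for n,cc in (("before",a),("now",c)):
    g=cv2.cvtColor(cc["color"],cv2.COLOR_RGB2GRAY)
    print(n,"roll row 274:",[int(i)+262 for i in np.flatnonzero(g[274,262:378]<45)][::4],
      [ (x,wh.tolist(),ce.round(1).tolist()) for x,wh,ce in blobs(cc,(275,330,360,370),(0,0,90),(179,90,255),40)],
      [ (x,wh.tolist(),ce.round(1).tolist()) for x,wh,ce in blobs(cc,(275,245,360,300),(0,0,0),(179,255,60),40)])
E
```

```text
66.15648650402106 [496.91055052  24.34642767  92.10981793]
before roll row 274: [280, 293, 297, 338, 342] [(np.int32(1805), [85, 33], [315.9, 342.9])] [(np.int32(546), [20, 42], [289.8, 271.5]), (np.int32(533), [20, 41], [343.6, 270.4])]
now roll row 274: [289, 302, 306, 347, 351] [(np.int32(1668), [85, 31], [323.8, 341.7])] [(np.int32(520), [20, 41], [298.7, 269.0]), (np.int32(437), [16, 42], [350.0, 269.4])]
```

Request:
servo_tool --plan '[[75,[0,0.03,-0.1],0],[75,[0,0,-0.3],0],[75,[0,0,-0.5],0],[75,[0,0,-0.6],0],[75,[0,0,-0.6],0],[75,[0,0,-0.5],0],[75,[0,0,-0.2],0],[75,[0,0,0],0]]'

```text
time_s: 30.38
ee_pos: [496.8, 26.2, 260.5]
tcp_rot: [0.001, -0.087, 0.996, -0.0]
wrist_force: [0.7, 0.6, 0.9]
grip_width: 66.2
grip_force: 0.0
```

```bash
python3 - <<'E'
from h import *
s=readout.sense(); print(s["ee_pos"],s["wrist_force"],s["time_s"])
def grab(c): return [(int(a),wh.tolist(),ce.round(1).tolist(),z,pt(c,ce,z).round(1)) for z,box,lo,hi in ((154,(295,150,350,235),(0,0,90),(179,70,255)),) for a,wh,ce in blobs(c,box,lo,hi,20)]
c=capture("wrist"); print("before",grab(dict(np.load("w1.npz")))); print("now",grab(c))
h=lambda c:[(int(a),ce.round(1).tolist(),pt(c,ce,109).round(1)) for a,wh,ce in blobs(c,(290,160,355,215),(0,0,0),(179,255,55),10)]
print(h(dict(np.load("w1.npz"))),h(c))
t0=dict(np.load("top0.npz"));t=capture("top"); d=cv2.absdiff(t0["color"],t["color"]).max(2)
n,_,st,ce=cv2.connectedComponentsWithStats((d>40).astype(np.uint8)); print([(st[i].tolist()) for i in range(1,n) if st[i,4]>8])
E
```

```text
[496.8021969   26.15693844 260.47778504] [0.68027587 0.55222658 0.91713368] 30.375
before [(26, [4, 9], [308.8, 170.7], 154, array([472.7,  11.8, 154. ])), (27, [4, 8], [332.6, 169.7], 154, array([469.1,  31. , 154. ])), (344, [27, 17], [320.7, 199.0], 154, array([495.5,  24.9, 154. ]))]
now [(30, [4, 9], [308.4, 167.0], 154, array([473.2,  13.2, 154. ])), (27, [5, 8], [332.7, 166.9], 154, array([469.7,  32.9, 154. ])), (361, [28, 16], [320.7, 194.2], 154, array([494.5,  27.3, 154. ]))]
[(53, [308.3, 180.7], array([492.5,  12.4, 109. ])), (53, [333.2, 179.2], array([487.6,  36.4, 109. ]))] [(44, [308.1, 175.8], array([491.4,  14.4, 109. ])), (37, [332.7, 175.9], array([487.2,  38.1, 109. ]))]
[[196, 153, 155, 247, 19418], [228, 206, 4, 4, 15], [0, 352, 73, 48, 1458], [283, 379, 20, 21, 154], [52, 386, 16, 14, 165]]
```

```bash
python3 -c "
from plant import job; print(job.job_done())"
```

```text
the job is handed in; nothing more can be done
None
```

The small plug is pressed fully home in the open hole (about 20 N at the end), the tongs stand upright back in their slot about 2 mm from where they were, and I handed the job in at about 30 s with nothing else seen to have moved.

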